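Clamp the sharpening stones in the turnbuckle clamp

ROBOT

A 6-joint arm with a two-finger parallel gripper is mounted at the origin on the work surface. World frame = base frame: x ahead of the robot, y to its left, z up, the work surface at z = 0. Lengths are in mm, angles in rad, forces in N, time in s.
With the tool pointing down it reaches from about 350 to 775 mm from the base axis. Payload 7.3 kg.
Tool frame: the origin (TCP) lies at the very end of the fingers, on their centre line; the grasp point (between the pads) lies 19 mm behind it (bot.grip_point_offset is the distance from the TCP to the grasp point, in mm); z points along the fingers, y is the line along which they close (so a half turn about z gives the same grasp; the last joint's range is limited). The gripper opens to 92 mm and grips with 3 to 60 N. Pads are 19 mm wide; open, the fingers measure 130 mm over their backs; the gripper's body (75 mm by 190 mm) begins 47 mm behind the grasp point.
Start: joints at [1.149, 0.342, 1.524, -0, 1.275, -0.146], TCP at [142.951, 505.183, 226.741] pointing down, gripper open.
Joint ranges: [-2.53, 2.53], [-0.77, 2.02], [0.04, 2.7], [-1, 4.14], [0.28, 2.66], [-3.11, 3.11]. Speed limits (rad/s): [2.57, 2.57, 3.14, 3.14, 3.14, 3.14].

INTERFACE

Orientations are given as [roll, pitch, yaw] about the fixed x, y, z axes, in that order (R = Rz(yaw) Ry(pitch) Rx(roll)).
In Python, from plant import bot gives the robot as it stands. The module is installed in compiled form; this text tells all that it offers.
- The arm moves only by the shell command python3 -m jog 'ROWS' [OPENING]. ROWS is JSON, a list of rows, each a list of 6 numbers: the shift along the tool's x, y, z in mm, then the turn, a rotation vector about the tool's x, y, z in rad. In form: [[dx, dy, dz, rx, ry, rz], ...]. A call has 1 to 12 rows; each row shifts and turns the commanded pose from where the row before left it, along the tool's axes as they then stand; what a row does not reach is not made up. A row lasts 1/10 s, in which the tool goes at most 50 mm and 8.59 degrees, less where a joint would pass 70% of its speed; a pose out of reach is approached as far as the arm can. A call with a gripper value outside its range is refused whole. OPENING is the opening in per cent of the stroke, from 0 (shut) to 100 (fully open), set as the call begins (- or left out, the last holds). The fingers move at their own pace and stop on an object; the grip force is fixed at half the most. Time passes only in rows, so rows that do not move let the fingers close. It gives the time, the measured TCP pose, the force, the opening and the grip force at its end, in the units of the state.
- bot.get_obs(): the state, without advancing time (a new reading comes with each control period).
- bot.capture(name): name is "scene" or "top" or "wrist"; returns the picture (384x512x3 uint8, red, green, blue); there is no depth.
- bot.camera_model(name): a dict with "fx", "fy", "cx", "cy" (pixels), "dist_coeffs" ([k1, k2, p1, p2, k3] as OpenCV has them; the pictures are not rectified), "position" and "orientation" of the camera in the world; the wrist camera has in their place "T_tool_cam" (4x4, takes a point from camera to tool coordinates, whose origin is the TCP and whose axes are the flange's). Camera axes: x right, y down, z forward; pixel columns grow to the right and rows downward; lengths in mm; the calibration is good to about 2 mm. A picture is of the moment at which its call begins: read the wrist's pose just before it. camera_model takes no time and is no camera call.
- bot.close_job(): hands the job in; it is judged then, once.
Trained networks look in the newest picture that a camera, given by its name, has taken for a name from the list of things; names that differ only in an ending like _2 or _b are one class to them, and where a whole thing is asked for, a point or a joint stands for the part that bears it (a point fixed in the world has none). Each returns a list of dicts, best first, with "p" (0 to 1); they miss things now and then, are a little off and sometimes report something else, mostly with a low value. They report only what shows in the picture. A call takes as long as a camera call.
- bot.outline_of(target, camera): "mask" (384x512 bool, what is visible of it) and "pixel" ([column, row] in pixels, amid what is visible of it).
The state is a dict: "time": time; "joint_positions": joint angles; "dq": joint speeds; "tau": joint torques, N m; "tool_pos": TCP position; "tcp_rot": TCP orientation; "contact_force": force on the tool from outside, world axes, zero at the start; "moment": the same for the moment, N m; "grip_width": finger opening in mm; "finger_force": force on a finger pad.
Only numpy, scipy, OpenCV 4.12 (cv2) and the standard library are available. Lean on these libraries where they do the work, as an engineer would, in place of code of your own. Each camera call takes 0.05 s, during which the arm holds its last target. There are 200 camera calls.

TASK

Swing the latch of the black tool case free, open the lid, and lay every stone from the case across the two parallels between the jaws of the blue turnbuckle clamp, one to a bay. Then turn the turnbuckle's red sleeve by its spokes so that both jaws draw in and grip every stone firmly and squarely, still sitting down on the parallels, and leave the empty case with its lid shut. Leave the oil bottle, the spare wheel and the brush where they are.

Things in the scene. Friction and masses are not known exactly. Their poses are not given: they have to be found in the camera images.
- latch (a joint): swing latch on the case's front (-x) side: a flat steel lever 76 mm long turning about an upright pivot. 0 = shut: it points to the case's -y and lies over the steel tongue of the lid, blocking it; grows as the knob end swings outwards, away from the case (clockwise seen from above), end stop 1.4. It clears the tongue from about 0.6. Light friction (about 1 N at the knob), stays where it is left
- latch_knob (a point): middle of the yellow upright round knob on the latch's free end, 18 mm diameter, 33 mm tall (its foot 17 mm below this point, top 16 mm above); 60 mm from the pivot axis. The lid's closed top is 9 mm below this point
- latch_pivot (a point): point on the latch's upright pivot axis; turns with the case, not with the latch
- lid (a joint): black lid, 150 x 330 mm, 28 mm deep, hinged along its far (+x) rim. 0 = shut, grows as it opens upwards; 1.57 = upright, stop at 1.9. Stiff hinge: it stays at any angle; moving it at the grip block takes 3 to 8 N
- lid_grip (a point): middle of the red grip block on top of the lid near its front edge: 22 (x) x 26 (y) x 34 mm tall, its middle 17 mm above the lid's top face, 125 mm before and 45 mm above the hinge line with the lid shut. It turns with the lid, its y axis parallel to the hinge line; with the lid upright the block sticks out on the far side of the lid and the lid's edge stands 25 mm above its middle
- lid_hinge (a point): point on the lid's hinge line, at the middle of the far rim, 21 mm above the bench; fixed to the case, its y axis along the hinge line
- case: black tool case fixed to the bench; origin at the centre of its underside, x from front (latch) to back (hinge), y along its length. Tray 150 (x) x 330 (y) mm outside, 6 mm walls and floor, rim only 21 mm above the bench (15 mm above the inner floor)
- clamp: turnbuckle clamp fixed to the bench; origin at the centre of the underside of its blue 220 (x) x 320 (y) mm bed. Two steel parallels run along y (at x = +-30 mm, tops 35 mm above the bench) from y = -52 to 146 mm, a blue end stop 44 mm high at each end; brass pins (6 mm thick, 12 mm tall) on them at y = 12.5 and 77.5 mm part three bays. A stone lies across both parallels. The two jaws stand on either side in x. The turnbuckle lies along x at y = -120 mm
- jaw_near: aluminium jaw on the -x side, 295 mm long in y, top 60 mm above the bench (82 mm at the turnbuckle, y = -145 to -95 mm); its origin lies in its gripping face, at bench height, at the clamp's y = 0. The jaws stand 124 to 134 mm apart at the start and each moves in towards x = 0
- jaw_far: the other jaw, on the +x side. It carries three yellow sprung pressure pads (52 mm long in y, at the three bays, tops 60 mm above the bench), each yielding up to 9 mm, 2.5 N per mm; its origin lies in the plane of the pads' unloaded faces, at clamp y = 0
- sleeve (a joint): angle of the turnbuckle's red middle sleeve (left-hand thread at one end, right-hand at the other). Grows (tightens) when the top spoke moves to the clamp's -y, away from the stones; each jaw face stands 67 mm minus 3.2 mm per rad from the clamp's middle. Starts at 0 to 1.5, limit 8.4; meets the stones at about 6.9; firm from about 7.2 (pads pressed in 2 mm or more). Running drag 3 to 6 N at a spoke; stays where left
- sleeve_axis (a point): centre of the sleeve, on its turning axis, 60 mm above the bench; x along the axis, fixed to the clamp. Sleeve 30 mm diameter, 60 mm long. Six steel spokes, 60 degrees apart with black tips, 10 mm thick, reach 50 mm from the axis, in the clamp's plane x = 0; at sleeve 0 one points straight up and one down. With the stones gripped a spoke resists 8 N and more
- bay0 (a point): a convenient place for a stone: midway between the jaws and the parallels, at the parallels' top (35 mm above the bench), clamp y = 110 mm; x across the jaws. Brass pins stand on the parallels between the bays, so a stone has 12 mm to spare either way
- bay1 (a point): a convenient place for a stone: midway between the jaws and the parallels, at the parallels' top (35 mm above the bench), clamp y = 45 mm; x across the jaws. Brass pins stand on the parallels between the bays, so a stone has 12 mm to spare either way
- bay2 (a point): a convenient place for a stone: midway between the jaws and the parallels, at the parallels' top (35 mm above the bench), clamp y = -20 mm; x across the jaws. Brass pins stand on the parallels between the bays, so a stone has 12 mm to spare either way
- stone0_mid (a point): centre of the brown sharpening stone, a bar 90 (x, its length) x 34 x 34 mm, about 0.24 kg; not present in every run. It begins inside the shut case, roughly along the case's x, the stones about 100 mm apart, centre 23 mm above the bench
- stone1_mid (a point): centre of the blue-grey sharpening stone, a bar 90 (x, its length) x 34 x 34 mm, about 0.24 kg; not present in every run. It begins inside the shut case, roughly along the case's x, the stones about 100 mm apart, centre 23 mm above the bench
- stone2_mid (a point): centre of the cream sharpening stone, a bar 90 (x, its length) x 34 x 34 mm, about 0.24 kg; not present in every run. It begins inside the shut case, roughly along the case's x, the stones about 100 mm apart, centre 23 mm above the bench
- oil: white oil bottle, 60 mm diameter, 150 mm tall, a bystander; origin at its foot
- wheel: green spare grinding wheel lying flat, 120 mm diameter, 22 mm thick, a bystander; origin under its centre
- brush: bench brush lying on the bench, a bystander
- stone0: the same stone as stone0_mid, origin at the middle of one long face, 17 mm from its centre
- stone1: the same stone as stone1_mid, origin at the middle of one long face, 17 mm from its centre
- stone2: the same stone as stone2_mid, origin at the middle of one long face, 17 mm from its centre

How it is judged (in metres and radians):
On the way, in this order (a step that is already met when the one before it is completed fails the run):
1. the latch is swung free of the lid's tongue while the lid is still shut (value of joint latch above 0.6 rad and value of joint lid below 0.1 rad), for 0.1 s.
2. the lid stands open (value of joint lid above 1.1 rad), for 0.2 s.
3. every stone lies across both parallels between the jaws, let go (z of stone0_mid in the frame of clamp between 0.047 and 0.057 m and x of stone0_mid in the frame of clamp between -0.022 and 0.022 m and y of stone0_mid in the frame of clamp between -0.05 and 0.14 m and angle between the x axis of each of stone0_mid, stone1_mid, stone2_mid and the x axis of clamp, either way round below 0.3 rad and z of stone1_mid in the frame of clamp between 0.047 and 0.057 m and x of stone1_mid in the frame of clamp between -0.022 and 0.022 m and y of stone1_mid in the frame of clamp between -0.05 and 0.14 m and z of stone2_mid in the frame of clamp between 0.047 and 0.057 m and x of stone2_mid in the frame of clamp between -0.022 and 0.022 m and y of stone2_mid in the frame of clamp between -0.05 and 0.14 m and contact force between the fingers and stone0 below 0.2 N and contact force between the fingers and stone1 below 0.2 N and contact force between the fingers and stone2 below 0.2 N), for 0.2 s.
4. the turnbuckle has drawn both jaws onto every stone (contact force between each of jaw_near, jaw_far and stone0 above 1.5 N and contact force between each of jaw_near, jaw_far and stone1 above 1.5 N and contact force between each of jaw_near, jaw_far and stone2 above 1.5 N), for 0.2 s.
At the end, for the whole second after the job is handed in: every stone present lies on the parallels (its centre within 5 mm of 52 mm above the bench), within 10 mm of midway between the jaws, between the end stops, square to the jaws within 0.1 rad and at rest, pressed by each jaw with more than 1.5 N; the case lid is shut (below 0.08 rad) (all of step 4 and z of stone0_mid in the frame of clamp between 0.047 and 0.057 m and x of stone0_mid in the frame of clamp between -0.01 and 0.01 m and y of stone0_mid in the frame of clamp between -0.05 and 0.14 m and angle between the x axis of each of stone0_mid, stone1_mid, stone2_mid and the x axis of clamp, either way round below 0.1 rad and z of stone1_mid in the frame of clamp between 0.047 and 0.057 m and x of stone1_mid in the frame of clamp between -0.01 and 0.01 m and y of stone1_mid in the frame of clamp between -0.05 and 0.14 m and z of stone2_mid in the frame of clamp between 0.047 and 0.057 m and x of stone2_mid in the frame of clamp between -0.01 and 0.01 m and y of stone2_mid in the frame of clamp between -0.05 and 0.14 m and linear speed of each of stone0, stone1, stone2 below 0.02 m/s and value of joint lid below 0.08 rad); the robot touches nothing.
It fails at once if the oil bottle is moved more than 30 mm (distance of oil from where it was at the start of the episode above 0.03 m).
It fails at once if the spare grinding wheel is moved more than 30 mm (distance of wheel from where it was at the start of the episode above 0.03 m).
It fails at once if the bench brush is moved more than 30 mm (distance of brush from where it was at the start of the episode above 0.03 m).
Of stone0, stone1, stone2 only 2 to 3 are there at a start; the rules pass over those that are not, and their reading is None.
At some moment in a run one of stone0, stone1, stone2 may be knocked a few centimetres aside while the robot is not near it.
Once in a run the grip may slacken for a moment while it holds something.
It also fails if it takes over 210 s, if anything falls off the work surface, if the arm or the gripper's body presses on something with over 40 N, if the wrist force passes 120 N, or if a joint passes its speed limit or range.

## Working session

There is one attempt and no reset: what is moved stays moved. The work goes in short steps, Python scripts to look and compute and a shell command to move; the robot and the scene stay as the last step left them, time stands still between calls to the robot, and variables do not carry over. Pictures are saved under pics/ and viewed, at most 14 in all, crops included, and the job is handed in when it is done.

```bash
mkdir -p pics
cat > h.py <<'E'
import numpy as np, cv2
from scipy.spatial.transform import Rotation as R
from plant import bot
def pose():
    o=bot.get_obs(); T=np.eye(4); T[:3,3]=o["tool_pos"]; T[:3,:3]=R.from_euler('xyz',o["tcp_rot"]).as_matrix(); return T
def cam(name):
    m=bot.camera_model(name); K=np.array([[m["fx"],0,m["cx"]],[0,m["fy"],m["cy"]],[0,0,1.]]); d=np.array(m["dist_coeffs"],float)
    if "T_tool_cam" in m: T=pose()@np.array(m["T_tool_cam"])
    else:
        T=np.eye(4); T[:3,3]=m["position"]; q=np.array(m["orientation"],float)
        T[:3,:3]=q if q.shape==(3,3) else R.from_euler('xyz',q).as_matrix()
    return K,d,T
def toworld(px,z,name,c=None):
    K,d,T=c or cam(name)
    u=cv2.undistortPoints(np.array(px,float).reshape(-1,1,2),K,d)[:,0]
    r=np.c_[u,np.ones(len(u))]@T[:3,:3].T
    return T[:3,3]+r*((z-T[2,3])/r[:,2])[:,None]
def topix(P,name,c=None):
    K,d,T=c or cam(name); Ti=np.linalg.inv(T)
    p=np.atleast_2d(P)@Ti[:3,:3].T+Ti[:3,3]
    return cv2.projectPoints(p,np.zeros(3),np.zeros(3),K,d)[0][:,0]
def snap(name,f=None,crop=None,scale=1):
    c=cam(name); im=bot.capture(name)
    if f:
        j=im[...,::-1].copy()
        if crop: j=j[crop[1]:crop[3],crop[0]:crop[2]]
        cv2.imwrite("pics/"+f,cv2.resize(j,None,fx=scale,fy=scale,interpolation=cv2.INTER_CUBIC))
    return im,c
def totool(v):  # world vector to tool axes
    return pose()[:3,:3].T@np.array(v,float)
E
python3 - <<'E'
from h import *
np.set_printoptions(precision=1,suppress=True)
o=bot.get_obs(); print(o)
for n in("top","scene"):
    print(n,bot.camera_model(n)["position"],bot.camera_model(n)["orientation"]); snap(n,n+"0.png",scale=1.5)
print(bot.camera_model("wrist"))
c=cam("top")
for t,z in [("latch_knob",55),("lid_grip",66),("latch",45),("case",40),("clamp",20),("sleeve",60),("jaw_near",60),("jaw_far",60),("oil",100),("wheel",22),("brush",20)]:
    for r in bot.outline_of(t,"top")[:2]:
        print(t,round(r["p"],2),r["pixel"],toworld([r["pixel"]],z,"top",c)[0], r["mask"].sum())
E
```

```text
{'time': 0.0, 'joint_positions': array([ 1.1,  0.3,  1.5,  0. ,  1.3, -0.1]), 'dq': array([-0., -0.,  0., -0.,  0.,  0.]), 'tau': array([  0. , -43.1, -24.4,   0.1,   0.1,  -0. ]), 'tool_pos': array([142.8, 504.8, 226. ]), 'tcp_rot': array([-3.1, -0. ,  2.9]), 'contact_force': array([-0.4, -0.4, -0.6]), 'moment': array([-0., -0., -0.]), 'finger_force': 0.0, 'grip_width': 91.91364198612263}
top [ 474.3  -13.9 1198.3] [-3.   0.  -1.5]
scene [1256.9 -427.   578. ] [-2.1 -0.   1. ]
{'fx': 293.3112669262915, 'fy': 293.3112669262915, 'cx': 257.00618628236504, 'cy': 185.7583277034184, 'dist_coeffs': array([0., 0., 0., 0., 0.]), 'T_tool_cam': array([[   0. ,   -1. ,   -0.3,   76.5],
       [   1. ,    0. ,    0. ,    0.5],
       [   0. ,   -0.3,    1. , -157.5],
       [   0. ,    0. ,    0. ,    1. ]])}
latch_knob 0.77 [154.2, 263.2] [424.9 269.4  55. ] 209
latch_knob 0.18 [374.8, 258.7] [ 447.  -256.1   55. ] 1178
lid_grip 0.95 [165.4, 226.6] [512.7 242.9  66. ] 8363
latch 0.62 [362.0, 229.0] [ 517.4 -226.8   45. ] 11381
latch 0.51 [152.9, 264.8] [420.5 274.9  45. ] 191
case 0.65 [164.3, 227.6] [511.1 251.4  40. ] 8776
case 0.32 [361.8, 232.3] [ 509.7 -227.3   40. ] 11360
clamp 0.75 [361.5, 229.6] [ 516.9 -230.2   20. ] 11376
clamp 0.46 [192.8, 125.2] [771.5 194.7  20. ] 686
sleeve 0.93 [415.1, 224.8] [ 528.8 -352.5   60. ] 487
jaw_near 0.63 [377.5, 257.9] [ 449.1 -261.5   60. ] 1128
jaw_far 0.65 [362.0, 192.4] [ 604.2 -223.9   60. ] 1900
jaw_far 0.38 [380.0, 259.3] [ 445.9 -267.5   60. ] 1124
oil 0.68 [194.8, 125.3] [751.1 175.8 100. ] 617
wheel 0.72 [349.9, 139.7] [ 740.6 -200.9   22. ] 1656
wheel 0.57 [362.2, 228.8] [ 518.8 -231.6   22. ] 11276
brush 0.86 [274.4, 150.0] [710.9 -12.5  20. ] 946
```

View pics/top0.png

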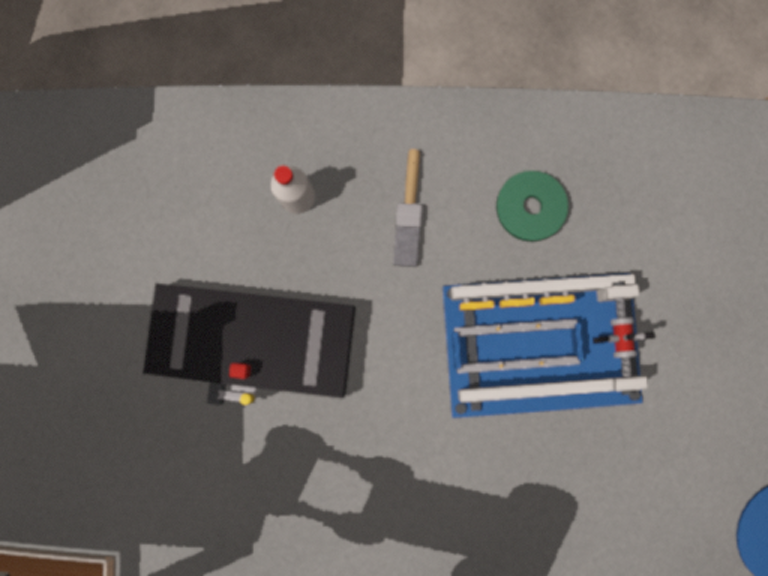

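View pics/scene0.png

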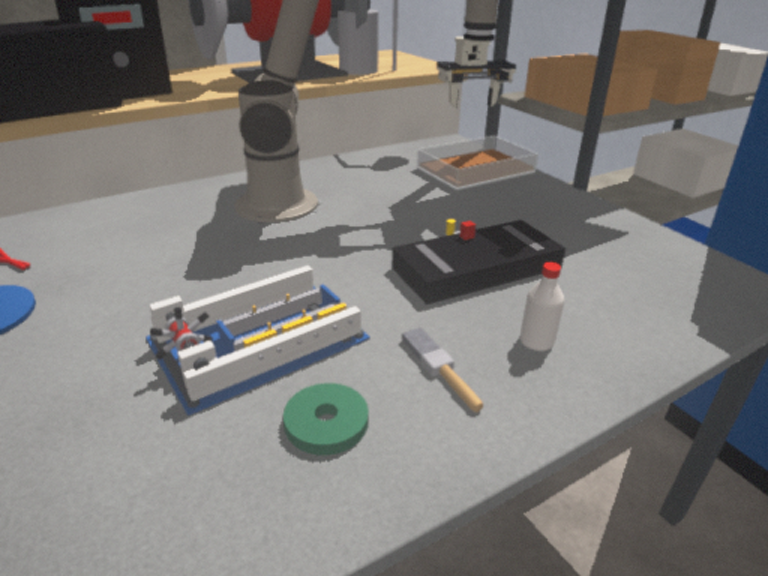

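The top view shows the case at left, with the lid shut, its red grip at (239,370) and the yellow knob at (246,399). The clamp is at right, with the sleeve at (624,338). I'll convert these to world positions.

Run:
```python
from h import *
np.set_printoptions(precision=2,suppress=True)
im,c=snap("top")
P=np.array([(155,284),(355,303),(346,397),(145,373)])/1.5
w=toworld(P,49,"top",c); print("case corners\n",w, w.mean(0))
print(np.linalg.norm(np.roll(w,-1,0)-w,axis=1))
e=w[0]-w[1]+w[3]-w[2]; print("case yaw",np.arctan2(-e[0],e[1]))
hsv=cv2.cvtColor(im,cv2.COLOR_RGB2HSV)
def blobs(lo,hi,z,name):
    m=cv2.inRange(hsv,lo,hi); n,l,s,cc=cv2.connectedComponentsWithStats(m)
    for i in range(1,n):
        if s[i,4]>15: print(name,s[i,4],cc[i],toworld([cc[i]],z,"top",c)[0])
blobs((20,120,90),(35,255,255),58,"yellow58/60")
blobs((0,150,80),(8,255,255),66,"red")
J=np.array([(462,395),(646,383),(453,292),(636,279)])/1.5
w=toworld(J,60,"top",c); print("jaw ends",w)
B=np.array([(444,286),(454,416),(642,402)])/1.5
w=toworld(B,10,"top",c); print("bed",w,w[[0,2]].mean(0)); print(np.arctan2(*( (w[1]-w[0])[[0,1]])))
print(pose())
```

```text
case corners
 [[600.94 406.68  49.  ]
 [576.41  75.73  49.  ]
 [426.34  86.15  49.  ]
 [454.95 416.06  49.  ]] [514.66 246.16  49.  ]
[331.85 150.43 331.15 146.29]
case yaw -0.08023854391986687
yellow58/60 96 [371.05 199.29] [ 588.31 -246.15   58.  ]
yellow58/60 98 [344.38 201.07] [ 582.82 -181.92   58.  ]
yellow58/60 103 [317.1 203.2] [ 576.48 -116.72   58.  ]
yellow58/60 56 [164.25 265.62] [420.   244.07  58.  ]
red 103 [188.74 116.27] [782.16 197.58  66.  ]
red 141 [415.55 224.72] [ 528.76 -351.86   66.  ]
red 117 [158.66 246.79] [464.44 257.33  66.  ]
jaw ends [[ 433.84  -96.85   60.  ]
 [ 456.46 -390.48   60.  ]
 [ 596.01  -80.34   60.  ]
 [ 622.76 -375.52   60.  ]]
bed [[ 611.08  -68.2    10.  ]
 [ 397.6   -87.95   10.  ]
 [ 424.21 -400.18   10.  ]] [ 517.65 -234.19   10.  ]
-1.6630431497911495
[[ -0.96   0.27   0.   142.95]
 [  0.27   0.96   0.   505.19]
 [ -0.     0.    -1.   226.77]
 [  0.     0.     0.     1.  ]]
```

```bash
python3 -m jog '[[-30,-16,6,0,0,0],[-42,-22,6,0,0,0],[-42,-22,6,0,0,0],[-42,-22,6,0,0,0],[-42,-22,6,0,0,0],[-42,-22,6,0,0,0],[-42,-22,6,0,0,0],[-42,-22,6,0,0,0],[-13,-6,6,0,0,-0.1],[0,0,6,0,0,-0.09],[0,0,0,0,0,0]]' 45
python3 - <<'E'
from h import *
np.set_printoptions(precision=2,suppress=True)
im,c=snap("wrist","w1.png"); print(pose())
for t,z in [("latch_knob",58),("lid_grip",66)]:
    for r in bot.outline_of(t,"wrist")[:1]:
        print(t,r["p"],r["pixel"],toworld([r["pixel"]],z,"wrist",c)[0],r["mask"].sum())
hsv=cv2.cvtColor(im,cv2.COLOR_RGB2HSV)
m=cv2.inRange(hsv,(20,120,90),(35,255,255)); n,l,s,cc=cv2.connectedComponentsWithStats(m)
for i in range(1,n):
    if s[i,4]>50: print(s[i],cc[i],toworld([cc[i]],62,"wrist",c)[0])
E
```

```text
time: 1.8
tool_pos: [419.3, 243.3, 166.0]
tcp_rot: [-3.141, -0.002, 3.055]
contact_force: [0.4, -0.2, -0.4]
grip_width: 41.2
finger_force: 0.0
[[ -1.     0.09  -0.   419.16]
 [  0.09   1.    -0.   243.81]
 [  0.    -0.    -1.   166.5 ]
 [  0.     0.     0.     1.  ]]
latch_knob 0.7 [282.5, 179.1] [416.24 268.15  58.  ] 1288
lid_grip 0.79 [266.7, 215.0] [447.71 250.66  66.  ] 16575
[247 173  20  26 196] [256.08 182.91] [416.7  243.28  62.  ]
[326 244  14  51 235] [333.51 269.94] [514.31 313.33  62.  ]
[ 147  306  306   12 1947] [323.25 312.4 ] [564.27 301.72  62.  ]
```

View pics/w1.png

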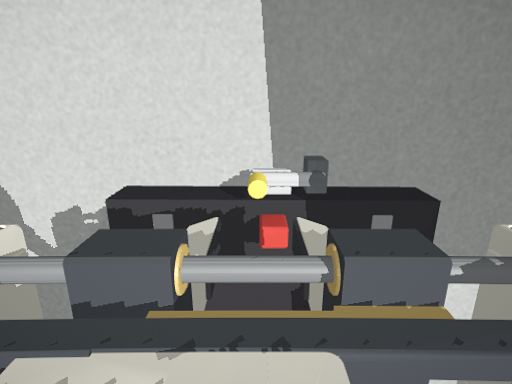

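```bash
python3 -m jog '[[0,0,40,0,0,0],[0,0,40,0,0,0],[0,0,24,0,0,0],[0,0,12,0,0,0],[0,0,0,0,0,0]]' && python3 -m jog '[[0,0,0,0,0,0],[0,0,0,0,0,0],[0,0,0,0,0,0],[0,0,0,0,0,0],[0,0,0,0,0,0]]' 0
```

```text
time: 2.45
tool_pos: [418.1, 244.2, 49.5]
tcp_rot: [-3.14, -0.003, 3.056]
contact_force: [-0.7, -0.6, 0.3]
grip_width: 41.3
finger_force: 0.0
time: 2.95
tool_pos: [419.5, 243.5, 51.5]
tcp_rot: [-3.141, 0.001, 3.056]
contact_force: [-0.7, -5.4, 5.7]
grip_width: 17.2
finger_force: 30.0
```

```bash
python3 -m jog '[[7,0.4,0,0,0,0.12],[7,0.4,0,0,0,0.12],[7,0.4,0,0,0,0.12],[7,0.4,0,0,0,0.12],[7,0.4,0,0,0,0.12],[7,0.4,0,0,0,0.12],[7,0.4,0,0,0,0.12],[7,0.4,0,0,0,0.12],[7,0.4,0,0,0,0.12],[0,0,0,0,0,0],[0,0,0,0,0,0]]'
```

```text
time: 4.05
tool_pos: [370.3, 279.6, 51.4]
tcp_rot: [3.141, -0.001, 1.979]
contact_force: [-3.5, 1.7, 7.0]
grip_width: 17.3
finger_force: 30.0
```

```bash
python3 -m jog '[[0,0,0,0,0,0],[0,0,0,0,0,0],[0,0,-40,0,0,0],[0,0,-45,0,0,0],[0,0,-25,0,0,-0.135],[0,0,0,0,0,-0.135],[0,0,0,0,0,-0.135],[0,0,0,0,0,-0.135],[0,0,0,0,0,-0.135],[0,0,0,0,0,-0.135],[0,0,0,0,0,-0.135],[0,0,0,0,0,-0.135]]' 60
python3 -m jog '[[-25,-6,0,0,0,0],[-37,-6,0,0,0,0],[0,0,0,0,0,0]]'
python3 - <<'E'
from h import *
np.set_printoptions(precision=3,suppress=True)
im,c=snap("wrist","w2.png"); print(pose())
hsv=cv2.cvtColor(im,cv2.COLOR_RGB2HSV)
m=cv2.inRange(hsv,(0,150,150),(8,255,255)); n,l,s,cc=cv2.connectedComponentsWithStats(m)
for i in range(1,n):
    if s[i,4]>50: print(s[i],cc[i],toworld([cc[i]],75,"wrist",c)[0])
E
```

```text
time: 5.25
tool_pos: [370.6, 278.9, 160.6]
tcp_rot: [3.142, 0.0, 3.062]
contact_force: [-0.3, 0.8, -0.9]
grip_width: 55.1
finger_force: 0.0
time: 5.55
tool_pos: [435.0, 260.9, 160.7]
tcp_rot: [3.141, 0.003, 3.055]
contact_force: [0.4, -0.8, 0.3]
grip_width: 54.9
finger_force: 0.0
[[ -0.996   0.087   0.    432.701]
 [  0.087   0.996   0.    261.11 ]
 [ -0.      0.     -1.    160.345]
 [  0.      0.      0.      1.   ]]
[239 202  29  34 749] [252.861 219.968] [461.802 255.611  75.   ]
```

View pics/w2.png

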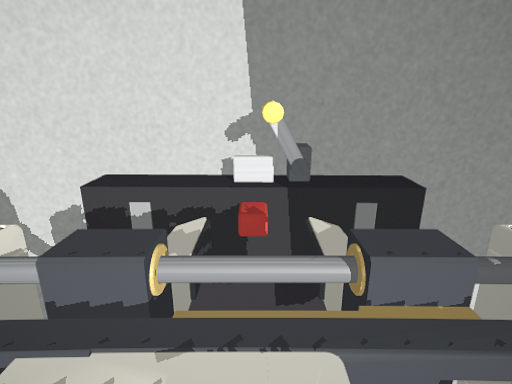

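```bash
python3 -m jog '[[-31,-2.5,20,0,0,0],[0,0,40,0,0,0],[0,0,35,0,0,0],[0,0,10,0,0,0],[0,0,0,0,0,0]]' && python3 -m jog '[[0,0,0,0,0,0],[0,0,0,0,0,0],[0,0,0,0,0,0],[0,0,0,0,0,0],[0,0,0,0,0,0]]' 0
```

```text
time: 6.1
tool_pos: [460.4, 256.5, 54.7]
tcp_rot: [-3.14, -0.003, 3.057]
contact_force: [-0.1, -0.8, 0.4]
grip_width: 55.2
finger_force: 0.0
time: 6.6
tool_pos: [462.2, 254.7, 56.8]
tcp_rot: [-3.138, 0.001, 3.057]
contact_force: [-0.9, -12.1, 7.8]
grip_width: 25.7
finger_force: 30.0
```

```bash
python3 -m jog '[[-9.3,0,-18.1,0,0,0],[-11.9,0,-16.5,0,0,0],[-14.3,0,-14.5,0,0,0],[-16.3,0,-12.2,0,0,0],[-17.9,0,-9.7,0,0,0],[0,0,0,0,0,0]]'; python3 -m jog '[[-19.1,0,-6.9,0,0,0],[-20,0,-3.9,0,0,0],[-20.3,0,-0.9,0,0,0],[-20.2,0,2.1,0,0,0],[-19.7,0,5.2,0,0,0],[0,0,0,0,0,0],[0,0,0,0,0,0]]'
python3 - <<'E'
from h import *
snap("scene","s1.png",scale=1.3)
E
```

```text
time: 7.2
tool_pos: [531.5, 248.3, 128.0]
tcp_rot: [-3.138, -0.002, 3.055]
contact_force: [-3.9, -10.9, 10.3]
grip_width: 26.0
finger_force: 30.0
time: 7.9
tool_pos: [632.7, 239.1, 132.8]
tcp_rot: [-3.138, 0.005, 3.054]
contact_force: [4.0, -10.2, 3.8]
grip_width: 25.7
finger_force: 30.0
```

View pics/s1.png

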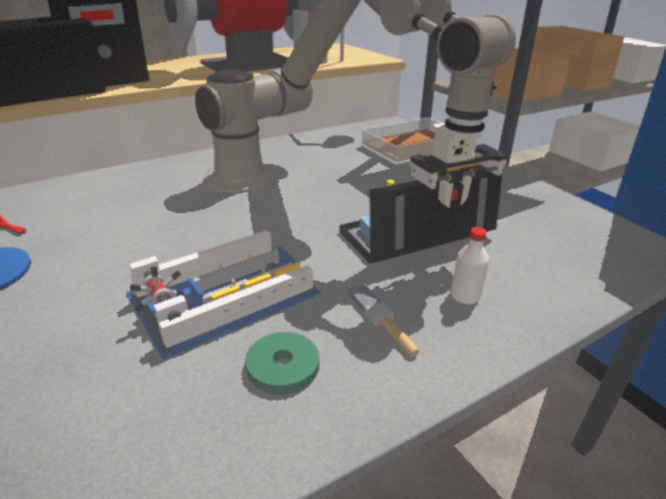

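The lid stands upright with the gripper on its block, and a blue-grey stone shows at the left end of the tray. Next I release it, rise and look at the stones.

```bash
python3 -m jog '[[0,0,0,0,0,0],[0,0,0,0,0,0],[0,0,-35,0,0,0],[0,0,-45,0,0,0],[0,0,-45,0,0,0],[40,0,-10,0,0,0],[45,0,0,0,0,0],[45,0,0,0,0,0],[45,0,0,0,0,0],[45,0,0,0,0,0],[20,0,0,0,0,0],[0,0,0,0,0,0]]' 60
python3 - <<'E'
from h import *
np.set_printoptions(precision=3,suppress=True)
im,c=snap("wrist","w3.png"); print(pose())
im2,c2=snap("top","top1.png",crop=(60,150,470,300),scale=1.9)
for n,cc in(("wrist",c),("top",c2)):
  for t in("stone0","stone1","stone2"):
    for r in bot.outline_of(t,n)[:2]:
        rect=cv2.minAreaRect(np.argwhere(r["mask"])[:,::-1].astype(np.float32))
        print(n,t,round(r["p"],2),r["pixel"],toworld([r["pixel"]],40,n,cc)[0],toworld(cv2.boxPoints(rect),40,n,cc)[:,:2].tolist())
E
```

```text
time: 9.15
tool_pos: [388.4, 263.4, 266.9]
tcp_rot: [3.141, -0.0, 3.058]
contact_force: [0.1, 0.2, 0.2]
grip_width: 55.0
finger_force: 0.0
[[ -0.996   0.084   0.001 390.336]
 [  0.084   0.996   0.001 263.358]
 [ -0.001   0.001  -1.    266.886]
 [  0.      0.      0.      1.   ]]
wrist stone0 0.77 [184.5, 211.4] [453.741 157.173  40.   ] [[478.5657104611813, 132.66767766033868], [435.3791437418842, 139.80470750849835], [438.5729953283336, 178.2715605935311], [481.90947459700163, 172.2720283132125]]
wrist stone0 0.59 [259.4, 234.1] [497.104 258.841  40.   ] [[528.3456812562665, 233.07355356645397], [450.65436847847946, 243.25158630407898], [455.35541242881607, 280.7564268800302], [533.388823748649, 272.54414538818645]]
wrist stone1 0.77 [184.5, 211.4] [453.741 157.173  40.   ] [[478.5657104611813, 132.66767766033868], [435.3791437418842, 139.80470750849835], [438.5729953283336, 178.2715605935311], [481.90947459700163, 172.2720283132125]]
wrist stone1 0.59 [259.4, 234.1] [497.104 258.841  40.   ] [[528.3456812562665, 233.07355356645397], [450.65436847847946, 243.25158630407898], [455.35
[... 1140 characters left out ...]
], [463.941354787065, 234.976050818237]]
top stone1 0.83 [205.4, 233.5] [499.284 150.146  40.   ] [[448.2366292369357, 168.04002552776376], [539.6658792387925, 154.9735702276364], [534.0247493196875, 117.47410839723804], [442.8185778661827, 130.7196876509526]]
top stone2 0.85 [162.0, 226.8] [512.917 257.159  40.   ] [[468.31828726043517, 277.87571895808844], [558.4437136810402, 269.33459790677375], [553.7404293677531, 226.22054283926542], [463.941354787065, 234.976050818237]]
top stone2 0.83 [205.4, 233.5] [499.284 150.146  40.   ] [[448.2366292369357, 168.04002552776376], [539.6658792387925, 154.9735702276364], [534.0247493196875, 117.47410839723804], [442.8185778661827, 130.7196876509526]]
```

View pics/w3.png

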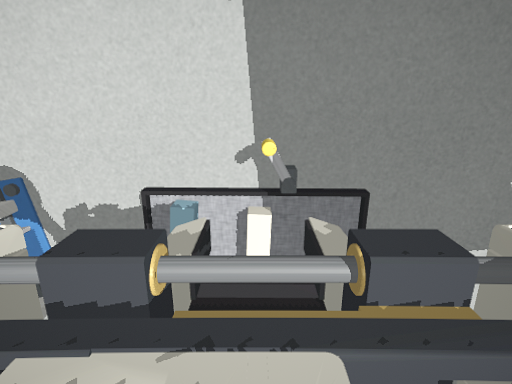

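View pics/top1.png

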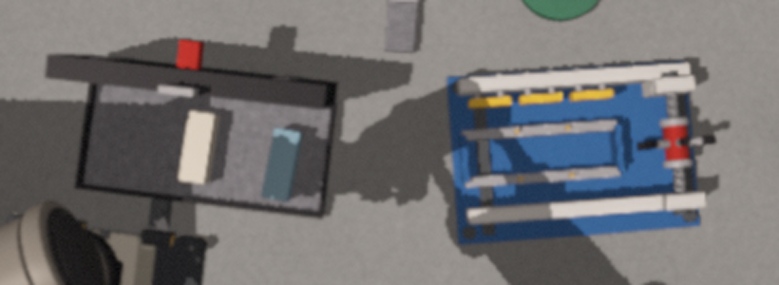

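The tray holds two stones: cream at about (511,256) and blue-grey at about (492,146). The third slot is empty. I'll pick up the cream one.

```bash
python3 -m jog '[[-40,1,30,0,0,0.011],[-40,1,30,0,0,0],[-41,1,25,0,0,0],[0,0,40,0,0,0],[0,0,45,0,0,0],[0,0,45,0,0,0],[0,0,25,0,0,0],[0,0,10,0,0,0],[0,0,0,0,0,0],[0,0,0,0,0,0]]' 72 && python3 -m jog '[[0,0,0,0,0,0],[0,0,0,0,0,0],[0,0,0,0,0,0],[0,0,0,0,0,0],[0,0,0,0,0,0]]' 0
```

```text
time: 10.55
tool_pos: [513.0, 254.8, 17.3]
tcp_rot: [3.141, 0.002, 3.045]
contact_force: [-0.0, 0.2, -0.3]
grip_width: 66.0
finger_force: 0.0
time: 11.05
tool_pos: [512.0, 254.6, 16.5]
tcp_rot: [3.141, 0.001, 3.045]
contact_force: [-0.2, -0.8, 1.5]
grip_width: 33.6
finger_force: 29.9
```

```bash
python3 -m jog '[[0,0,-30,0,0,0],[0,0,-45,0,0,0],[0,0,-58,0,0,0],[-3.4,-41.6,0,0,0,0],[-3.5,-41.6,0,0,0,0],[-3.4,-41.6,0,0,0,0],[-3.5,-41.6,0,0,0,0],[-3.4,-41.6,0,0,0,0],[-3.4,-41.6,0,0,0,0],[-3.5,-41.6,0,0,0,0],[-3.4,-41.6,0,0,0,0],[-3.5,-41.6,0,0,0,0]]' && python3 -m jog '[[0,0,0,0,0,-0.095],[0,0,0,0,0,-0.09],[0,0,0,0,0,0]]'
python3 - <<'E'
from h import *
np.set_printoptions(precision=3,suppress=True)
im,c=snap("wrist","w4.png"); print(pose())
E
```

```text
time: 12.25
tool_pos: [505.9, -122.6, 140.8]
tcp_rot: [3.141, -0.001, 3.045]
contact_force: [1.4, -0.3, -2.9]
grip_width: 33.8
finger_force: 29.9
time: 12.55
tool_pos: [506.0, -121.4, 140.6]
tcp_rot: [3.141, -0.001, -3.054]
contact_force: [0.5, 0.3, -2.6]
grip_width: 33.7
finger_force: 29.9
[[  -0.996   -0.086   -0.001  506.15 ]
 [  -0.086    0.996    0.001 -121.081]
 [   0.001    0.001   -1.     140.703]
 [   0.       0.       0.       1.   ]]
```

View pics/w4.png

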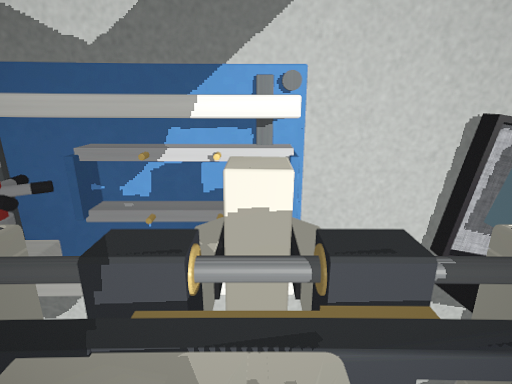

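The wrist view shows the cream stone held over the clamp. Near-parallel pins are at (217,156) and (144,156), and the parallel's end is at (294,152). I'll refine the clamp pose from these.

Run:
```python
from h import *
np.set_printoptions(precision=1,suppress=True)
c=cam("wrist")
A=toworld([(217,156),(144,156)],45,"wrist",c);B=toworld([(150,219)],45,"wrist",c);E=toworld([(294,148),(294,158)],35,"wrist",c);J=toworld([(301,117),(0,115)],60,"wrist",c)
W=np.r_[A,B,E,J]; print(W)
o=np.array([517.3,-233.5]);a=.09;Rm=np.array([[np.cos(a),-np.sin(a)],[np.sin(a),np.cos(a)]])
print((W[:,:2]-o)@Rm)
d=A[0]-A[1];print(np.arctan2(-d[0],d[1]))
```

```text
[[ 480.1 -157.6   45. ]
 [ 485.7 -220.8   45. ]
 [ 544.6 -216.5   45. ]
 [ 468.7  -90.1   35. ]
 [ 477.8  -89.    35. ]
 [ 440.2  -91.2   60. ]
 [ 460.  -324.6   60. ]]
[[-30.2  78.9]
 [-30.4  15.5]
 [ 28.7  14.5]
 [-35.5 147.2]
 [-26.3 147.5]
 [-64.  148.7]
 [-65.3 -85.6]]
0.08828506655749233
```

```bash
python3 -m jog '[[-1,1,40,0,0,0],[0,0,30,0,0,0],[0,0,16,0,0,0],[0,0,6,0,0,0],[0,0,2,0,0,0],[0,0,0,0,0,0]]'
```

```text
time: 13.2
tool_pos: [508.0, -120.0, 47.7]
tcp_rot: [-3.141, 0.001, -3.054]
contact_force: [0.1, -0.6, -1.6]
grip_width: 33.7
finger_force: 29.9
```

```bash
python3 -m jog '[[0,0,1,0,0,0],[0,0,0.5,0,0,0],[0,0,0,0,0,0]]' && python3 -m jog '[[0,0,0,0,0,0],[0,0,0,0,0,0],[0,0,0,0,0,0],[0,0,-20,0,0,0],[0,0,-40,0,0,0],[0,0,-50,0,0,0],[0,0,0,0,0,0]]' 52
python3 - <<'E'
from h import *
np.set_printoptions(precision=1,suppress=True)
im,c=snap("top","top2.png",crop=(60,150,470,300),scale=1.9)
for r in bot.outline_of("stone1","top")[:4]:
    rect=cv2.minAreaRect(np.argwhere(r["mask"])[:,::-1].astype(np.float32))
    for z in(40,69): print(round(r["p"],2),r["pixel"],r["mask"].sum(),toworld(cv2.boxPoints(rect),z,"top",c)[:,:2].tolist())
E
```

```text
time: 13.5
tool_pos: [507.7, -120.1, 46.1]
tcp_rot: [-3.141, 0.001, -3.054]
contact_force: [-0.2, -0.1, -2.7]
grip_width: 34.0
finger_force: 29.9
time: 14.2
tool_pos: [511.0, -121.3, 162.1]
tcp_rot: [-3.136, 0.011, -3.053]
contact_force: [1.8, -0.6, -0.2]
grip_width: 48.0
finger_force: 0.0
0.88 [206.9, 235.8] 529 [[450.7329731482724, 168.31940296935161], [537.9349372973531, 153.5791631776003], [531.5512647168471, 117.31263264871453], [444.56486306933976, 132.2088266158091]]
0.88 [206.9, 235.8] 529 [[451.32367741812203, 163.75800411677938], [536.3423710235436, 149.38681485798148], [530.1185260850108, 114.0282873608745], [445.3099979552517, 128.5515261793283]]
0.5 [395.2, 238.9] 5747 [[608.8125052655389, -62.10519026897957], [640.7901717234106, -404.77474712053686], [423.4590799150658, -419.0863561248698], [395.3389000303463, -81.1271556204043]]
0.5 [395.2, 238.9] 5747 [[605.4453814131111, -60.897461879282], [636.6224248814242, -394.98762081264874], [424.73263907572004, -408.94091088831505], [397.31650251185675, -79.44317538202965]]
0.48 [318.4, 247.6] 82 [[477.073867048066, -104.8564486714823], [477.71226100815704, -140.9383415880152], [463.34444069719456, -141.10982522242384], [462.7139674480228, -105.06029570205298]]
0.48 [318.4, 247.6] 82 [[477.005075877575, -102.57835949249132], [477.62748640493123, -137.75687213848977], [463.6193923818754, -137.92406234704066], [463.0047042550562, -102.77710281672235]]
```

View pics/top2.png

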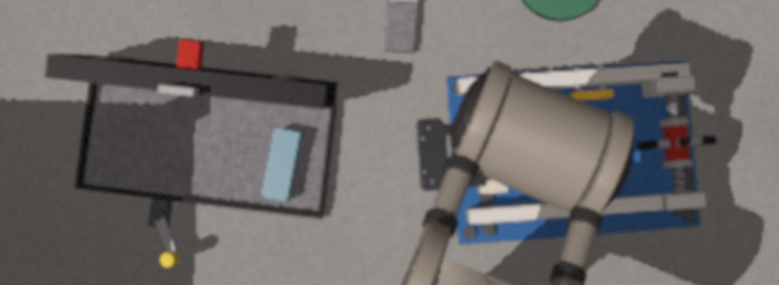

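```bash
python3 -m jog '[[-1,30,0,0,0,0],[-1,47,0,0,0,0],[-1,47,0,0,0,0],[-1,47,0,0,0,0],[-1,47,0,0,0,0],[-1,48,0,0,0,0],[0,0,20,0,0,0.12],[0,0,30,0,0,0.123],[0,0,40,0,0,0],[0,0,35,0,0,0],[0,0,14,0,0,0],[0,0,0,0,0,0]]' 75 && python3 -m jog '[[0,0,0,0,0,0],[0,0,0,0,0,0],[0,0,0,0,0,0],[0,0,0,0,0,0],[0,0,0,0,0,0]]' 0
```

```text
time: 15.5
tool_pos: [487.0, 145.0, 13.0]
tcp_rot: [-3.139, -0.008, 2.987]
contact_force: [0.2, 0.2, -0.1]
grip_width: 68.6
finger_force: 0.0
time: 16.0
tool_pos: [490.3, 145.6, 17.2]
tcp_rot: [3.141, 0.001, 2.987]
contact_force: [-0.2, 0.0, 5.8]
grip_width: 33.6
finger_force: 30.3
```

```bash
python3 -m jog '[[0,0,-30,0,0,0],[0,0,-45,0,0,0],[0,0,-55,0,0,0],[-9.3,-41,0,0,0,0],[-9.3,-41,0,0,0,0],[-9.3,-41,0,0,0,0],[-9.3,-41,0,0,0,0],[-9.3,-41,0,0,0,0],[-9.3,-41,0,0,0,0],[-9.3,-41,0,0,0,0],[-9.3,-41,0,0,0,0],[0,0,0,0,0,-0.12]]' && python3 -m jog '[[0,0,0,0,0,-0.124],[0,0,30,0,0,0],[0,0,0,0,0,0],[0,0,0,0,0,0]]'
python3 - <<'E'
from h import *
snap("wrist","w5.png"); print(pose())
E
```

```text
time: 17.2
tool_pos: [512.9, -195.1, 141.4]
tcp_rot: [-3.14, 0.001, 3.104]
contact_force: [-1.0, 1.1, -2.5]
grip_width: 33.7
finger_force: 30.0
time: 17.6
tool_pos: [512.4, -189.7, 111.4]
tcp_rot: [3.14, -0.002, -3.053]
contact_force: [0.5, -0.3, -1.8]
grip_width: 33.8
finger_force: 30.0
[[-9.96039478e-01 -8.89119824e-02  1.35511397e-04  5.13098383e+02]
 [-8.89119782e-02  9.96039487e-01  3.68956461e-05 -1.90056524e+02]
 [-1.38255168e-04  2.47009336e-05 -9.99999990e-01  1.12195646e+02]
 [ 0.00000000e+00  0.00000000e+00  0.00000000e+00  1.00000000e+00]]
```

View pics/w5.png

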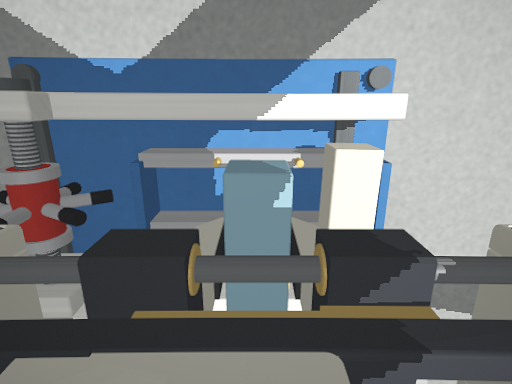

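The blue-grey stone sits between the two pins at (218,162) and (299,164), and the cream stone lies in bay 0. I'll lower it.

```bash
python3 -m jog '[[0,0,35,0,0,0],[0,0,22,0,0,0],[0,0,6,0,0,0],[0,0,2,0,0,0],[0,0,0.5,0,0,0],[0,0,0,0,0,0]]' && python3 -m jog '[[0,0,0,0,0,0],[0,0,0,0,0,0],[0,0,0,0,0,0],[0,0,-20,0,0,0],[0,0,-40,0,0,0],[0,0,-50,0,0,0],[50,0,-30,0,0,0],[50,0,0,0,0,0],[0,0,0,0,0,0]]' 50
python3 - <<'E'
from h import *
np.set_printoptions(precision=1,suppress=True)
im,c=snap("wrist","w6.png"); print(pose())
im,c=snap("top","top3.png",crop=(280,170,450,290),scale=4)
E
```

```text
time: 18.25
tool_pos: [513.8, -190.5, 47.4]
tcp_rot: [-3.14, 0.002, -3.052]
contact_force: [0.3, 0.3, -2.1]
grip_width: 33.8
finger_force: 30.0
time: 19.15
tool_pos: [415.2, -197.1, 182.0]
tcp_rot: [3.14, -0.003, -3.054]
contact_force: [0.6, 0.3, -0.5]
grip_width: 46.1
finger_force: 0.0
[[  -1.    -0.1   -0.   418.2]
 [  -0.1    1.     0.  -198.1]
 [   0.     0.    -1.   182.5]
 [   0.     0.     0.     1. ]]
```

View pics/w6.png

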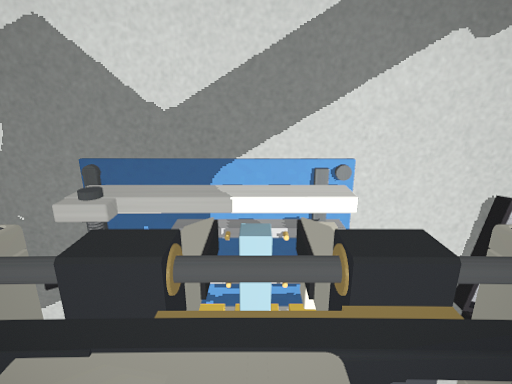

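The blue stone lies between its pins at (227,237) and (286,237). Next I look at the sleeve.

Run:
```python
from h import *
np.set_printoptions(precision=2,suppress=True)
print(bot.get_obs()["joint_positions"])
o=np.array([517,-231.7]);a=.089;Rm=np.array([[np.cos(a),-np.sin(a)],[np.sin(a),np.cos(a)]])
c=cam("wrist")
# spoke-angle prediction overlay positions in top crop
ct=cam("top")
for th in (0,.25,.5,.75):
    P=[]
    for k in range(-1,2):
        f=th+k*np.pi/3
        for r in (50,): 
            l=np.array([0,-120-r*np.sin(f)]); P.append([*(o+Rm@l),60+r*np.cos(f)])
    print(th,((topix(P,"top",ct)-[280,170])*4).round(0).tolist())
for x in(-67,-64,-62):
    P=[[*(o+Rm@np.array([x,y])),60] for y in(-50,140)]; print(x,((topix(P,"top",ct)-[280,170])*4).round(0).tolist())
```

```text
[-0.61  0.28  1.75  0.    1.11 -2.27]
0 [[478.0, 225.0], [563.0, 217.0], [622.0, 214.0]]
0.25 [[496.0, 223.0], [584.0, 216.0], [624.0, 214.0]]
0.5 [[516.0, 221.0], [601.0, 215.0], [620.0, 215.0]]
0.75 [[538.0, 219.0], [613.0, 214.0], [611.0, 216.0]]
-67 [[433.0, 343.0], [114.0, 367.0]]
-64 [[433.0, 338.0], [114.0, 361.0]]
-62 [[433.0, 334.0], [114.0, 358.0]]
```

View pics/top3.png

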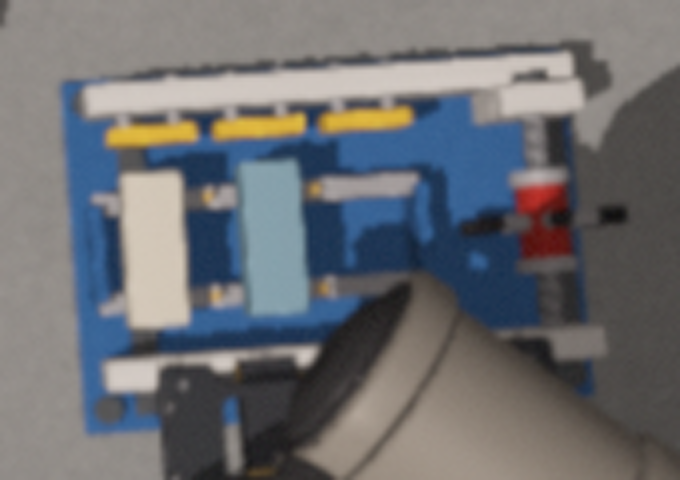

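Run:
```python
from h import *
np.set_printoptions(precision=2,suppress=True)
o=np.array([517,-231.7]);a=.089;Rm=np.array([[np.cos(a),-np.sin(a)],[np.sin(a),np.cos(a)]])
ct=cam("top")
loc=lambda px,z:(toworld(np.array(px)/4+[280,170],z,"top",ct)[:,:2]-o)@Rm
print("pads",loc([(112,146),(197,139),(217,137),(305,131),(323,131),(412,124)],60))
print("near",loc([(105,362),(232,353),(315,347)],60))
im,_=snap("top")
j=im[170:290,280:450].astype(int)
for col in(30,33,64,70): # columns/4
    print(col,[tuple(j[r,col]) for r in range(84,94)])
print("stone",loc([(155,249),(275,238)],69))
```

```text
pads [[ 62.97 131.64]
 [ 63.6   80.84]
 [ 63.95  68.84]
 [ 63.82  15.99]
 [ 63.06   5.2 ]
 [ 63.46 -48.76]]
near [[-63.93 145.33]
 [-64.06  70.17]
 [-64.2   20.77]]
30 [(np.int64(58), np.int64(100), np.int64(150)), (np.int64(54), np.int64(97), np.int64(147)), (np.int64(52), np.int64(94), np.int64(142)), (np.int64(47), np.int64(83), np.int64(125)), (np.int64(49), np.int64(68), np.int64(100)), (np.int64(102), np.int64(100), np.int64(108)), (np.int64(167), np.int64(160), np.int64(156)), (np.int64(199), np.int64(192), np.int64(186)), (np.int64(207), np.int64(199), np.int64(193)), (np.int64(209), np.int64(201), np.int64(195))]
33 [(np.int64(77), np.int64(85), np.int64(98)), (np.int64(66), np.int64(73), np.int64(88)), (np.int64(49), np.int64(57), np.int64(71)), (np.int64(45), np.int64(49), np.int64(62)), (np.int64(64), np.int64(64), np.int64(71)), (np.int64(117), np.int64(112), np.int64(109)), (np.int64(174), np.int64(167), np.int64(161)), (np.int64(203), np.int64(195), np.int64(189)), (np.int64(209), np.int64(201), np.int64(196)), (np.int64(209), np.int64(201), np.int64(196))]
64 [(np.int
[... 217 characters left out ...]
int64(60), np.int64(58), np.int64(60)), (np.int64(54), np.int64(53), np.int64(56)), (np.int64(47), np.int64(48), np.int64(50)), (np.int64(34), np.int64(34), np.int64(36)), (np.int64(37), np.int64(36), np.int64(39))]
70 [(np.int64(29), np.int64(52), np.int64(82)), (np.int64(37), np.int64(56), np.int64(82)), (np.int64(71), np.int64(75), np.int64(86)), (np.int64(96), np.int64(93), np.int64(95)), (np.int64(86), np.int64(82), np.int64(82)), (np.int64(62), np.int64(60), np.int64(62)), (np.int64(54), np.int64(53), np.int64(56)), (np.int64(45), np.int64(45), np.int64(48)), (np.int64(36), np.int64(34), np.int64(37)), (np.int64(35), np.int64(33), np.int64(38))]
stone [[  0.09 111.76]
 [  1.47  40.71]]
```

```bash
python3 -m jog '[[0,0,0,0,0,0.1427],[0,0,0,0,0,0.1427],[0,0,0,0,0,0.1427],[0,0,0,0,0,0.1427],[0,0,0,0,0,0.1427],[0,0,0,0,0,0.1427],[0,0,0,0,0,0.1427],[0,0,0,0,0,0.1427],[0,0,0,0,0,0.1427],[0,0,0,0,0,0.1427],[0,0,0,0,0,0.1427]]' 0 && python3 -m jog '[[-33,24,10,0,0,0],[-33,24,10,0,0,0],[-33,24,10,0,0,0],[-33,24,10,0,0,0],[0,0,12,0,0,0],[0,0,0,0,0,0],[0,0,0,0,0,0]]'
python3 - <<'E'
from h import *
snap("wrist","w7.png")
print(pose().round(3))
E
```

```text
time: 20.4
tool_pos: [421.9, -198.5, 181.6]
tcp_rot: [3.141, 0.0, 1.656]
contact_force: [0.1, 0.5, -0.7]
grip_width: 0.8
finger_force: 0.0
time: 21.1
tool_pos: [527.9, -320.2, 129.3]
tcp_rot: [-3.14, -0.001, 1.662]
contact_force: [-0.1, -0.3, 1.3]
grip_width: 0.1
finger_force: 0.0
[[-9.10000e-02  9.96000e-01 -0.00000e+00  5.28024e+02]
 [ 9.96000e-01  9.10000e-02  0.00000e+00 -3.20309e+02]
 [ 0.00000e+00 -0.00000e+00 -1.00000e+00  1.30132e+02]
 [ 0.00000e+00  0.00000e+00  0.00000e+00  1.00000e+00]]
```

View pics/w7.png

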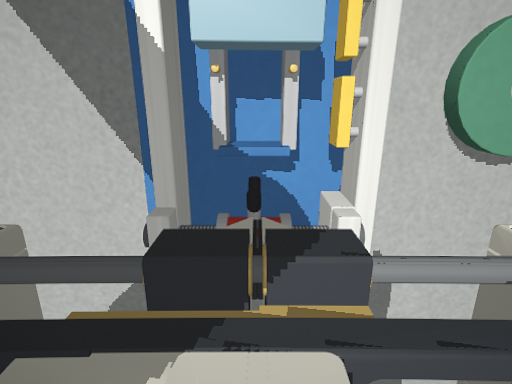

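The spoke tip at (254,195) is in line with the closed fingers. I'll make the first stroke.

```bash
python3 -m jog '[[0,-2,25,0,0,0],[0,0,13,0,0,0],[-6,0,0,0,0,0],[-7,0,0,0,0,0],[-7,0,0,0,0,0],[-7,0,0,0,0,0],[-8,0,0,0,0,0],[0,0,0,0,0,0]]'; python3 -m jog '[[0,0,-36,0,0,0],[25,0,0,0,0,0],[26,0,0,0,0,0],[0,0,20,0,0,0],[0,0,16,0,0,0],[0,0,0,0,0,0]]'
```

```text
time: 21.95
tool_pos: [529.0, -356.8, 92.1]
tcp_rot: [3.142, -0.001, 1.66]
contact_force: [-0.8, 0.9, 0.2]
grip_width: 0.5
finger_force: 1.4
time: 22.55
tool_pos: [523.8, -305.1, 90.6]
tcp_rot: [-3.14, -0.001, 1.661]
contact_force: [0.1, -0.2, 0.3]
grip_width: 0.2
finger_force: 0.0
```

```bash
python3 -m jog '[[-10,0,0,0,0,0],[-8,0,0,0,0,0],[-8,0,0,0,0,0]]'; python3 -m jog '[[-8,0,0,0,0,0],[-8,0,0,0,0,0]]';  python3 -m jog '[[-8,0,0,0,0,0],[-1,0,0,0,0,0],[0,0,0,0,0,0]]'; python3 -m jog '[[0,0,-36,0,0,0],[25,0,0,0,0,0],[26,0,0,0,0,0],[0,0,20,0,0,0],[0,0,16,0,0,0],[0,0,0,0,0,0]]'
python3 - <<'E'
from h import *
im,c=snap("top")
o=np.array([517,-231.7]);a=.089;Rm=np.array([[np.cos(a),-np.sin(a)],[np.sin(a),np.cos(a)]])
g=cv2.cvtColor(im,cv2.COLOR_RGB2GRAY).astype(np.float32)
hsv=cv2.cvtColor(im,cv2.COLOR_RGB2HSV); y=cv2.inRange(hsv,(20,120,90),(35,255,255))
xs=np.arange(-75,-40,.5)
for ly in(140,100,75):
    P=[[*(o+Rm@np.array([x,ly])),60] for x in xs]; q=topix(P,"top",c)
    v=cv2.remap(g,q[:,0].astype(np.float32)[None],q[:,1].astype(np.float32)[None],1)[0]
    print("near",ly,xs[np.argmin(np.gradient(v))],v[::6].round())
n,l,s,cc=cv2.connectedComponentsWithStats(y)
for i in range(1,n):
    if s[i,4]>15: print("pad",s[i,4],((toworld([cc[i]],60,"top",c)[0][:2]-o)@Rm).round(1))
E
```

```text
time: 22.85
tool_pos: [526.9, -331.8, 93.4]
tcp_rot: [3.141, -0.001, 1.661]
contact_force: [-2.8, 4.2, 3.7]
grip_width: 0.1
finger_force: 2.9
time: 23.05
tool_pos: [528.2, -347.8, 93.2]
tcp_rot: [3.141, -0.001, 1.661]
contact_force: [-1.8, 5.1, 0.9]
grip_width: 0.2
finger_force: 2.8
time: 23.35
tool_pos: [529.0, -356.9, 92.4]
tcp_rot: [3.141, 0.0, 1.66]
contact_force: [-1.4, 2.0, 0.7]
grip_width: 0.3
finger_force: 1.4
time: 23.95
tool_pos: [524.1, -305.3, 90.7]
tcp_rot: [-3.14, -0.0, 1.661]
contact_force: [-0.7, 0.0, 0.2]
grip_width: 0.5
finger_force: 0.0
near 140 -58.0 [168. 200. 206. 206. 203. 187. 132.  86.  89.  95.  95.  94.]
near 100 -58.0 [171. 200. 207. 206. 204. 185. 126.  67.  54.  72. 135. 186.]
near 75 -57.0 [167. 200. 206. 206. 204. 187. 128.  64.  52.  55.  71.  89.]
pad 95 [ 64.3 -20.7]
pad 99 [64.4 44.4]
pad 108 [ 64.5 109.1]
pad 71 [-100.8  522.9]
```

Two strokes took the sleeve to about 2.7, as predicted. I'll make four more.

```bash
for i in 1; do :; done
python3 -m jog '[[-10,0,0,0,0,0],[-8,0,0,0,0,0],[-8,0,0,0,0,0],[-8,0,0,0,0,0],[-8,0,0,0,0,0],[-8,0,0,0,0,0],[-1,0,0,0,0,0]]'; python3 -m jog '[[0,0,-36,0,0,0],[25,0,0,0,0,0],[26,0,0,0,0,0],[0,0,20,0,0,0],[0,0,16,0,0,0],[0,0,0,0,0,0]]'
python3 -m jog '[[-10,0,0,0,0,0],[-8,0,0,0,0,0],[-8,0,0,0,0,0],[-8,0,0,0,0,0],[-8,0,0,0,0,0],[-8,0,0,0,0,0],[-1,0,0,0,0,0]]'; python3 -m jog '[[0,0,-36,0,0,0],[25,0,0,0,0,0],[26,0,0,0,0,0],[0,0,20,0,0,0],[0,0,16,0,0,0],[0,0,0,0,0,0]]'
python3 -m jog '[[-10,0,0,0,0,0],[-8,0,0,0,0,0],[-8,0,0,0,0,0],[-8,0,0,0,0,0],[-8,0,0,0,0,0],[-8,0,0,0,0,0],[-1,0,0,0,0,0]]'; python3 -m jog '[[0,0,-36,0,0,0],[25,0,0,0,0,0],[26,0,0,0,0,0],[0,0,20,0,0,0],[0,0,16,0,0,0],[0,0,0,0,0,0]]'
cat > m.py <<'E'
from h import *
im,c=snap("top")
o=np.array([517,-231.7]);a=.089;Rm=np.array([[np.cos(a),-np.sin(a)],[np.sin(a),np.cos(a)]])
g=cv2.cvtColor(im,cv2.COLOR_RGB2GRAY).astype(np.float32)
hsv=cv2.cvtColor(im,cv2.COLOR_RGB2HSV); y=cv2.inRange(hsv,(20,120,90),(35,255,255))
xs=np.arange(-75,-40,.5)
for ly in(140,75):
    P=[[*(o+Rm@np.array([x,ly])),60] for x in xs]; q=topix(P,"top",c)
    v=cv2.remap(g,q[:,0].astype(np.float32)[None],q[:,1].astype(np.float32)[None],1)[0]
    print("near",ly,xs[np.argmin(np.gradient(v))])
n,l,s,cc=cv2.connectedComponentsWithStats(y)
for i in range(1,n):
    if s[i,4]>15: print("pad",s[i,4],((toworld([cc[i]],60,"top",c)[0][:2]-o)@Rm).round(1))
for r in bot.outline_of("stone1","top")[:3]:
    rect=cv2.minAreaRect(np.argwhere(r["mask"])[:,::-1].astype(np.float32))
    b=(toworld(cv2.boxPoints(rect),69,"top",c)[:,:2]-o)@Rm
    print("stone",round(r["p"],2),r["mask"].sum(),b.round(1).tolist(),b.mean(0).round(1))
E
python3 m.py
```

```text
time: 24.7
tool_pos: [528.9, -357.0, 92.3]
tcp_rot: [3.142, -0.001, 1.66]
contact_force: [-1.1, 4.8, -0.7]
grip_width: 0.5
finger_force: 2.3
time: 25.3
tool_pos: [524.0, -305.6, 90.8]
tcp_rot: [-3.14, -0.001, 1.661]
contact_force: [-0.2, -0.5, -0.4]
grip_width: 0.1
finger_force: 0.0
time: 26.0
tool_pos: [529.0, -357.2, 92.5]
tcp_rot: [3.141, -0.001, 1.66]
contact_force: [-1.0, 3.6, 0.4]
grip_width: 0.5
finger_force: 2.3
time: 26.6
tool_pos: [524.1, -305.7, 91.0]
tcp_rot: [-3.14, -0.0, 1.661]
contact_force: [-0.1, -0.0, 0.1]
grip_width: 0.2
finger_force: 0.0
time: 27.3
tool_pos: [529.0, -357.3, 92.6]
tcp_rot: [3.141, -0.001, 1.66]
contact_force: [-1.8, 5.2, -0.2]
grip_width: 0.7
finger_force: 2.3
time: 27.9
tool_pos: [524.1, -305.7, 91.0]
tcp_rot: [-3.141, -0.0, 1.661]
contact_force: [-0.6, 0.1, -0.2]
grip_width: 0.2
finger_force: 0.0
near 140 -48.0
near 75 -47.5
pad 100 [ 54.5 -20.6]
pad 103 [54.4 44.1]
pad 104 [ 54.4 108. ]
pad 70 [-100.7  522.9]
stone 0.9 601 [[45.9, 131.7], [45.4, 95.0], [-44.7, 96.8], [-44.2, 133.2]] [  0.6 114.2]
stone 0.56 609 [[46.7, 63.5], [47.2, 24.0], [-40.3, 24.0], [-40.6, 63.2]] [ 3.3 43.7]
```

```bash
python3 -m jog '[[-10,0,0,0,0,0],[-8,0,0,0,0,0],[-8,0,0,0,0,0],[-8,0,0,0,0,0],[-8,0,0,0,0,0],[-8,0,0,0,0,0],[-1,0,0,0,0,0]]'; python3 m.py; python3 -m jog '[[0,0,-36,0,0,0],[25,0,0,0,0,0],[26,0,0,0,0,0],[0,0,20,0,0,0],[0,0,16,0,0,0],[0,0,0,0,0,0]]'
python3 -m jog '[[-10,0,0,0,0,0],[-8,0,0,0,0,0],[-4,0,0,0,0,0],[-4,0,0,0,0,0]]'
python3 -m jog '[[-4,0,0,0,0,0],[-4,0,0,0,0,0],[-4,0,0,0,0,0],[-2,0,0,0,0,0],[0,0,0,0,0,0]]'
python3 m.py
```

```text
time: 28.7
tool_pos: [528.8, -356.8, 92.1]
tcp_rot: [-3.141, -0.001, 1.66]
contact_force: [-0.6, 4.8, 0.2]
grip_width: 0.6
finger_force: 2.4
near 140 -43.5
near 75 -43.5
pad 99 [ 51.4 -20.2]
pad 90 [51.9 44. ]
pad 90 [ 51.8 106.7]
pad 70 [-100.7  522.9]
stone 0.94 556 [[46.7, 128.8], [44.2, 93.5], [-44.7, 100.5], [-42.2, 135.5]] [  1.  114.6]
stone 0.71 602 [[45.6, 63.5], [46.5, 24.9], [-41.6, 23.9], [-42.4, 62.3]] [ 2.  43.7]
stone 0.54 10287 [[168.5, 675.3], [177.9, 303.0], [-98.0, 292.9], [-113.8, 656.5]] [ 33.7 481.9]
time: 29.4
tool_pos: [524.0, -305.3, 90.6]
tcp_rot: [-3.14, -0.001, 1.661]
contact_force: [0.2, -0.2, -0.1]
grip_width: 0.3
finger_force: 0.0
time: 29.8
tool_pos: [526.8, -331.7, 93.5]
tcp_rot: [3.141, -0.001, 1.661]
contact_force: [-3.9, 6.8, 4.7]
grip_width: 0.6
finger_force: 3.8
time: 30.3
tool_pos: [527.9, -345.4, 93.4]
tcp_rot: [3.141, -0.001, 1.66]
contact_force: [-3.8, 6.0, 4.2]
grip_width: 0.4
finger_force: 3.8
near 140 -41.0
near 75 -40.5
pad 100 [ 49.  -19.6]
pad 87 [ 53.8 106.4]
pad 93 [53.3 44.5]
pad 70 [-100.6  522.9]
stone 0.95 606 [[46.9, 62.7], [47.1, 23.7], [-41.0, 24.3], [-41.1, 63.0]] [ 3.  43.4]
stone 0.93 601 [[47.2, 133.5], [47.7, 94.7], [-42.5, 94.3], [-42.9, 132.8]] [  2.4 113.8]
stone 0.68 8311 [[103.1, 162.2], [103.6, -152.4], [-106.1, -147.3], [-103.7, 162.7]] [-0.8  6.3]
```

The loaded pads are pressed in about 4.5 mm against the free one, and both stones are square. Now I'll retreat and close the lid.

```bash
python3 -m jog '[[3,0,0,0,0,0],[0,0,-30,0,0,0],[0,0,-45,0,0,0],[0,0,-45,0,0,-0.14],[0,0,-37,0,0,-0.14],[0,0,0,0,0,-0.14],[0,0,0,0,0,-0.14],[0,0,0,0,0,-0.14],[0,0,0,0,0,-0.14],[0,0,0,0,0,-0.14],[0,0,0,0,0,-0.14],[0,0,0,0,0,-0.14]]' 60
python3 -m jog '[[0,0,0,0,0,-0.135],[-4,30,0,0,0,0],[-4,45,0,0,0,0],[-4,45,0,0,0,0],[-4,45,0,0,0,0],[-4,45,0,0,0,0],[-4,45,0,0,0,0],[-4,45,0,0,0,0],[-4,45,0,0,0,0],[-4,45,0,0,0,0],[-4,45,0,0,0,0],[-4,45,0,0,0,0]]'
python3 -m jog '[[-4,45,0,0,0,0],[-4,40,0,0,0,0],[-1,20,0,0,0,0],[0,0,0,0,0,0],[0,0,0,0,0,0]]'; python3 m.py; python3 -c "
from h import *
print(pose().round(3))"
```

```text
time: 31.6
tool_pos: [528.1, -343.6, 250.1]
tcp_rot: [-3.14, 0.002, 2.926]
contact_force: [-0.6, -0.3, -0.7]
grip_width: 55.2
finger_force: 0.0
time: 32.8
tool_pos: [613.9, 133.4, 250.3]
tcp_rot: [3.141, 0.003, 3.055]
contact_force: [0.6, -0.3, -0.4]
grip_width: 55.2
finger_force: 0.0
time: 33.3
tool_pos: [631.2, 235.6, 249.3]
tcp_rot: [-3.141, 0.002, 3.056]
contact_force: [0.5, -0.4, 0.0]
grip_width: 55.2
finger_force: 0.0
near 140 -41.0
near 75 -40.5
pad 79 [53.1 42. ]
pad 99 [ 48.8 -20.2]
pad 71 [ 53.2 107.1]
stone 0.85 558 [[47.4, 62.1], [47.2, 24.6], [-38.3, 26.2], [-38.0, 63.5]] [ 4.6 44.1]
stone 0.59 605 [[48.0, 131.9], [47.7, 94.8], [-42.4, 96.2], [-42.0, 133.1]] [  2.8 114. ]
[[-9.96000e-01  8.70000e-02  1.00000e-03  6.31103e+02]
 [ 8.70000e-02  9.96000e-01 -0.00000e+00  2.34596e+02]
 [-1.00000e-03 -0.00000e+00 -1.00000e+00  2.49420e+02]
 [ 0.00000e+00  0.00000e+00  0.00000e+00  1.00000e+00]]
```

```bash
python3 -m jog '[[-1,4.5,30,0,0,0],[0,0,45,0,0,0],[0,0,30,0,0,0],[0,0,11,0,0,0],[0,0,0,0,0,0]]' && python3 -m jog '[[0,0,0,0,0,0],[0,0,0,0,0,0],[0,0,0,0,0,0],[0,0,0,0,0,0],[0,0,0,0,0,0]]' 0
```

```text
time: 33.9
tool_pos: [631.7, 239.2, 131.9]
tcp_rot: [-3.141, -0.002, 3.055]
contact_force: [-0.1, -0.1, -0.1]
grip_width: 55.5
finger_force: 0.0
time: 34.4
tool_pos: [632.4, 239.0, 134.1]
tcp_rot: [-3.139, 0.001, 3.056]
contact_force: [-1.0, -5.4, 3.8]
grip_width: 25.4
finger_force: 30.0
```

```bash
python3 -m jog '[[19.7,0,-5.2,0,0,0],[20.2,0,-2.1,0,0,0],[20.3,0,0.9,0,0,0],[20,0,3.9,0,0,0],[19.1,0,6.9,0,0,0],[17.9,0,9.7,0,0,0],[0,0,0,0,0,0]]'
python3 -m jog '[[16.3,0,12.2,0,0,0],[14.3,0,14.5,0,0,0],[11.9,0,16.5,0,0,0],[9.3,0,18.1,0,0,0],[0,0,1,0,0,0],[0,0,0,0,0,0]]'
```

```text
time: 35.1
tool_pos: [513.6, 249.9, 118.2]
tcp_rot: [-3.14, -0.002, 3.057]
contact_force: [-1.2, -3.8, -4.4]
grip_width: 26.1
finger_force: 30.0
time: 35.7
tool_pos: [463.6, 254.5, 56.6]
tcp_rot: [-3.141, -0.001, 3.056]
contact_force: [-1.5, -3.7, -1.1]
grip_width: 25.8
finger_force: 30.0
```

```bash
python3 -m jog '[[0,0,0,0,0,0],[0,0,0,0,0,0],[0,0,0,0,0,0],[0,0,-35,0,0,0],[0,0,-45,0,0,0],[0,0,-45,0,0,0],[30,0,-45,0,0,0],[40,0,0,0,0,0],[30,0,0,0,0,0],[0,0,0,0,0,0],[0,0,0,0,0,0],[0,0,0,0,0,0]]' 60
python3 m.py
python3 - <<'E'
from h import *
snap("scene","s2.png",scale=1.5)
E
```

```text
time: 36.9
tool_pos: [367.3, 263.4, 223.2]
tcp_rot: [3.141, 0.001, 3.056]
contact_force: [-0.1, -0.3, -0.3]
grip_width: 55.1
finger_force: 0.0
near 140 -40.5
near 75 -40.5
pad 100 [ 49.  -20.1]
pad 91 [ 53.7 107.1]
pad 94 [53.3 44.7]
stone 0.83 593 [[47.3, 132.3], [47.2, 95.5], [-42.4, 96.6], [-42.2, 133.1]] [  2.5 114.4]
stone 0.58 537 [[46.2, 62.7], [47.6, 26.3], [-38.0, 23.9], [-39.3, 60.1]] [ 4.1 43.3]
```

View pics/s2.png

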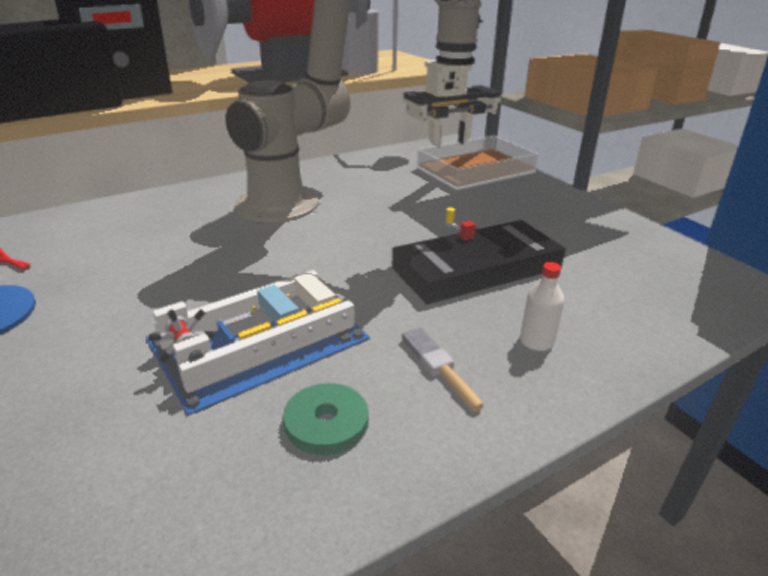

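The lid is shut (case at about (478,260)), both stones are gripped at (278,302) and (316,290), and the bystanders haven't moved. Handing in.

```bash
python3 -c "
from plant import bot
print(bot.close_job())"
```

```text
the job is handed in; nothing more can be done
None
```

I handed the job in at about 37 s. Only two stones were in the case, cream and blue-grey; both are gripped square between the jaws with their pads pressed in about 4.5 mm, the lid is shut, and the oil bottle, wheel and brush are where they were. The hand-in gave no verdict.

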